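# Post the card stack through the spring flap

### The job

Post the banded stack of blank cards into the wooden drop box. Push the green self-closing flap open with one finger and keep it out of the way with that finger while the other finger gently pushes the stack along the ledge and over the sill, so that it drops into the box; then back out and let the flap close. Do not pinch or lift the stack, do not let it and the flap press on each other, and leave the things around it where they are.

Things in the scene. Friction and masses are not known exactly. Their poses are not given: they have to be found in the camera images.
- drop_box: Fixed wooden drop box, 250 x 148 mm. Origin at worktop height, 4 mm right of its centre line, straight below the sill (the gate at x = 0). Its x is the posting direction (away from the robot), y left, z up. In front of the sill lies the dark ledge, behind it the open-topped bin.
- ledge_top (a point): Middle of the dark ledge's flat top, 60 mm above the worktop. In the drop box's frame the ledge runs from x = -100 mm to the sill at x = 0 and is 132 mm wide between two low rails (inner faces at y = -62 and +70 mm, tops 71 mm above the worktop). Axes as the drop box.
- bin_floor (a point): Middle of the bin's inner floor, 6 mm above the worktop. In the drop box's frame the bin is x = 0 to 142 mm, y = -62 to +70 mm inside; wall tops 94 mm above the worktop, nothing over it. Pushed past the sill, the stack drops 54 mm onto this floor.
- flap (a joint): Angle of the green flap in the gate, rad: 0 closed, 1.5 fully open. Pushed along +x of the drop box it swings into the bin (inward only, no latch); a weak spring (0.04 N m closed, 0.10 N m open) shuts it when let go.
- flap_hinge (a point): Upright hinge axis of the flap at mid-height of the plate: x = 0, y = -58.5 mm in the drop box's frame, the right end of the gate seen from the robot. The flap is a plate 4 mm thick, spanning 63 to 94 mm above the worktop, and reaches to y = +63.5 mm when closed.
- flap_edge (a point): Middle of the free upright edge of the flap, 122 mm from the hinge axis, 15.5 mm above the flap's lower edge.
- stack_center (a point): Centre of the banded stack of white blank cards, 38 mm (its x) x 58 mm (its y) x 21 mm high, about 90 g, lying on the ledge a little left of the middle, its long side roughly along the gate. Its x axis points about along x of the drop box.
- card_stack: The same stack of cards; origin at the centre of its underside, same axes.
- ribbon: Bystander: spool of gold ribbon, 62 mm across, 24 mm high; origin at the centre of its underside.
- minute_timer: Bystander: white square timer with black dial, 56 x 56 x 27 mm; origin at the centre of its underside.
- stack_marker: Bystander: black marker pen with red cap lying on the worktop, 133 mm long (its y), 12 mm thick; origin under its middle.

How it is judged:
By the outcome, as a careful person would: the job done as asked, in the order asked, and still so for the second after the job is handed in, with the robot touching nothing.
It also fails if it takes over 38 s, if anything falls off the work surface, if the arm or the gripper's body presses on something with over 40 N, if the wrist force passes 120 N, or if a joint passes its speed limit or range.

### The arm

A 6-joint arm with a two-finger parallel gripper is mounted at the origin on a cart in front of the work surface, level with it; the furniture and walls round the work are solid. World frame = base frame: x ahead of the robot, y to its left, z up, the work surface at z = 0. Lengths are in m, angles in rad, forces in N, time in s.
With the tool pointing down it reaches from about 0.35 to 0.775 m from the base axis. Payload 7.3 kg.
Tool frame: the origin (TCP) lies at the very end of the fingers, on their centre line; the grasp point (between the pads) lies robot.pinch_z behind it (robot.pinch_z is the distance from the TCP to the grasp point, in m); y points along the fingers, z is the direction in which the jaws open and shut, and the axes are right-handed (so a half turn about y gives the same grasp; the last joint's range is limited). The gripper opens to 92 mm and grips with 3 to 60 N. Pads are 19 mm wide; open, the fingers measure 130 mm over their backs; the gripper's body (75 mm by 190 mm) begins 47 mm behind the grasp point.
Start: joints at [-1.397, 0.342, 1.524, -0, 1.275, -0.146], TCP at [0.165, -0.498, 0.227] pointing down, gripper open.
Joint ranges: [-2.53, 2.53], [-0.77, 2.02], [0.04, 2.7], [-1, 4.14], [0.28, 2.66], [-3.11, 3.11]. Speed limits (rad/s): [2.57, 2.57, 3.14, 3.14, 3.14, 3.14].

### API

Orientations are given as [roll, pitch, yaw] about the fixed x, y, z axes, in that order (R = Rz(yaw) Ry(pitch) Rx(roll)).
In Python, from cell import status, viewer, robot gives the robot as it stands. The module is installed in compiled form; this text tells all that it offers.
- The arm moves only by the shell command python3 -m pendant 'ROWS' [FORCE]. ROWS is JSON, a list that holds one entry, the list of rows, each a list of 7 numbers: the shift along the tool's x, y, z in cm, then the turn, a rotation vector about the tool's x, y, z in rad, then the finger opening in cm, from 0 to 9.18. A call has 1 to 20 rows; each row is the pose to reach, as a shift and turn from the pose commanded when the call began, along the tool's axes at that moment; what a row does not reach only later rows make up. A row lasts 1/10 s, in which the tool goes at most 50 mm and 8.59 degrees, less where a joint would pass 70% of its speed; a pose out of reach is approached as far as the arm can. A call with a gripper value outside its range is refused whole. The fingers move at their own pace and stop on an object; FORCE is the grip in N (left out, the last holds). Time passes only in rows, so rows that repeat a pose let the fingers close. It gives the time, the measured TCP pose, the force and the opening at its end, in the units of the state.
- status.observe(): the state, without advancing time (a new reading comes with each control period).
- viewer.read_camera(name): name is "side" or "top" or "wrist"; returns a dict with "image" (400x640x3 uint8, red, green, blue), "range_z" (400x640 float32, m along the optical axis (not along the pixel's ray), 0 where there is no reading), "fx", "fy", "cx", "cy" (pixels), "camera_from_world" (4x4, takes a point from world to camera coordinates). Camera axes: x right, y up, looking along -z (the intrinsics and any distortion apply to the point x, -y, -z); pixel columns grow to the right and rows downward; lengths in m; the calibration is good to about 2 mm. The wrist camera is an equidistant fisheye: a pixel r from the principal point sees the ray r / f radians off the axis. A picture is of the moment at which its call begins.
- robot.hand_in(): hands the job in, once; it reports no verdict.
The state is a dict: "time": time; "qpos": joint angles; "qvel": joint speeds; "joint_efforts": joint torques, N m; "tool_pos": TCP position; "tool_rot": TCP orientation; "contact_force": force on the tool from outside, world axes, zero at the start; "torque": the same for the moment, N m; "opening": finger opening in m.
Only numpy, scipy, OpenCV 4.12 (cv2) and the standard library are available. Lean on these libraries where they do the work, as an engineer would, in place of code of your own. Each camera call takes 0.05 s, during which the arm holds its last target. There are 200 camera calls.

## Working session

There is one attempt and no reset: what is moved stays moved. The work goes in short steps, Python scripts to look and compute and a shell command to move; the robot and the scene stay as the last step left them, time stands still between calls to the robot, and variables do not carry over. Pictures are saved under pics/ and viewed, about 8 in all and at most 12, crops included, and the job is handed in when it is done.

```bash
mkdir -p pics
python3 - <<'E'
from cell import status, viewer, robot
import cv2,numpy as np
s=status.observe()
for k,v in s.items(): print(k,np.round(v,4))
print(robot.pinch_z)
for n in("top","side"):
    c=viewer.read_camera(n); cv2.imwrite(f"pics/{n}0.png",c["image"][:,:,::-1]); np.savez(f"{n}0.npz",**c)
    print(n,c["fx"],c["fy"],c["cx"],c["cy"],np.round(c["camera_from_world"],3).tolist())
E
```

```text
time 0.0
qpos [-1.397   0.3427  1.525  -0.      1.2754 -0.146 ]
qvel [ 0.0006 -0.0005  0.0003  0.0001  0.001  -0.0003]
joint_efforts [ 2.00000e-04 -4.31244e+01 -2.44223e+01  7.19000e-02  5.60000e-02
 -1.00000e-04]
tool_pos [ 0.165  -0.498   0.2261]
tool_rot [-1.5723e+00  2.0000e-04 -2.8218e+00]
contact_force [ 0.3246  0.0093 -0.2827]
torque [ 0.0373 -0.0285  0.0076]
opening 0.0914
0.0188
top 414.7478801238791 414.7478801238791 316.8996535583478 200.13302076658718 [[-0.025, -1.0, 0.017, -0.138], [0.995, -0.023, 0.101, -0.505], [-0.1, 0.019, 0.995, -0.941], [0.0, 0.0, 0.0, 1.0]]
side 473.1024566938792 473.1024566938792 323.18957962125666 204.12976945326292 [[-0.868, -0.497, 0.011, 0.356], [0.236, -0.393, 0.889, -0.233], [-0.437, 0.774, 0.458, -0.684], [0.0, 0.0, 0.0, 1.0]]
```

View pics/top0.png

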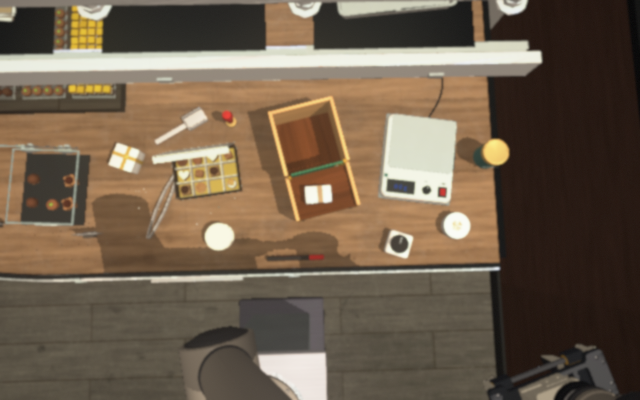

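View pics/side0.png

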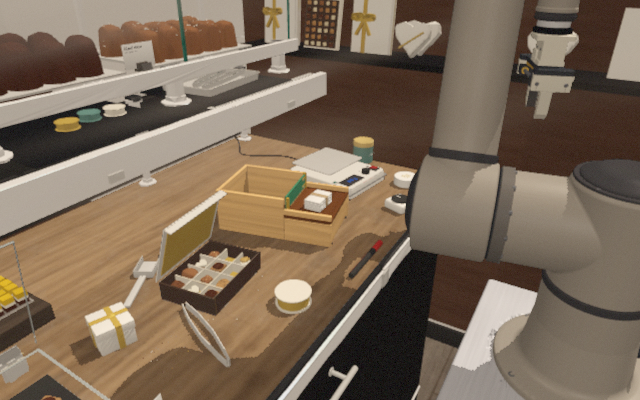

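The top view shows the box with the green flap along (291,174)–(343,162), the stack at (318,194), the marker at (295,257) and the timer at (399,243). Next I measure these by colour mask and plane rays.

```bash
cat > h.py <<'E'
import numpy as np,cv2
def ray(c,uv,z):
    T=np.array(c["camera_from_world"]);R,t=T[:3,:3],T[:3,3];o=-R.T@t
    uv=np.atleast_2d(uv).astype(float)
    d=np.c_[(uv[:,0]-c["cx"])/c["fx"],-(uv[:,1]-c["cy"])/c["fy"],-np.ones(len(uv))]@R
    return o+d*((z-o[2])/d[:,2])[:,None]
def cloud(c):
    T=np.array(c["camera_from_world"]);R,t=T[:3,:3],T[:3,3]
    v,u=np.mgrid[:400,:640];r=c["range_z"]
    p=np.stack([(u-c["cx"])/c["fx"]*r,-(v-c["cy"])/c["fy"]*r,-r],-1)
    return (p-t)@R
def inbox(p,o,yaw):
    k,s=np.cos(yaw),np.sin(yaw);d=np.asarray(p)[...,:2]-o
    return np.stack([d[...,0]*k+d[...,1]*s,-d[...,0]*s+d[...,1]*k],-1)
E
python3 - <<'E'
from h import *
c=np.load("top0.npz");im=c["image"].astype(int);P=cloud(c)
R,G,B=im[...,0],im[...,1],im[...,2]
roi=np.zeros((400,640),bool);roi[95:222,262:362]=1
g=roi&(G>R+15)&(G>B)
v,u=np.nonzero(g);print("green",g.sum(),u.min(),u.max(),v.min(),v.max(),np.median(P[g][:,2]))
p=ray(c,np.c_[u,v],.094);vx,vy,x0,y0=cv2.fitLine(p[:,:2].astype(np.float32),cv2.DIST_HUBER,0,.01,.01).ravel();
t=(p[:,:2]-[x0,y0])@[vx,vy];print("flap line",vx,vy,x0,y0,"ends",[x0+t.min()*vx,y0+t.min()*vy],[x0+t.max()*vx,y0+t.max()*vy],np.ptp(t))
w=roi&(R>150)&(B>130)&(abs(R-B)<60);w=(cv2.morphologyEx(w.astype(np.uint8),cv2.MORPH_CLOSE,np.ones((5,5))))
w[:180]=0
v,u=np.nonzero(w);q=ray(c,np.c_[u,v],.081)[:,:2]
r=cv2.minAreaRect((q*1000).astype(np.float32));print("stack",r,np.median(P[w>0][:,2]))
# wall tops (by range)
m=roi&(abs(P[...,2]-.094)<.006);q=P[m][:,:2];r=cv2.minAreaRect((q*1000).astype(np.float32));print("walls94",m.sum(),r)
m=roi&(P[...,2]>.05)&(P[...,2]<.11);r=cv2.minAreaRect((P[m][:,:2]*1000).astype(np.float32));print("box",r)
for y,x in((110,300),(145,310),(205,300),(194,318),(180,290)):print(P[y,x].round(4))
cv2.imwrite("pics/z.png",cv2.resize(c["image"][90:225,255:365,::-1],None,fx=4.4,fy=4.4,interpolation=2))
E
```

```text
green 150 291 341 161 175 0.09206114782963545
flap line 0.23641512 -0.97165215 0.5646536 -0.1472867 ends [np.float64(0.5517016854274048), np.float64(-0.09405519649836322)] [np.float64(0.5784560149157955), np.float64(-0.20401390808816106)] 0.11316674549874385
stack ((510.15960693359375, -151.72344970703125), (40.01716613769531, 59.25935745239258), 3.0625414848327637) 0.08003142709273162
walls94 850 ((634.4539184570312, -133.28248596191406), (159.30838012695312, 148.3870849609375), 13.357751846313477)
box ((590.1556396484375, -143.58184814453125), (250.1609344482422, 148.3960418701172), 13.24973201751709)
[ 0.7029 -0.1159  0.0742]
[ 0.4047 -0.1315  0.9892]
[ 0.4882 -0.111   0.0591]
[ 0.5094 -0.1516  0.0831]
[ 0.5425 -0.0906  0.0795]
```

View pics/z.png

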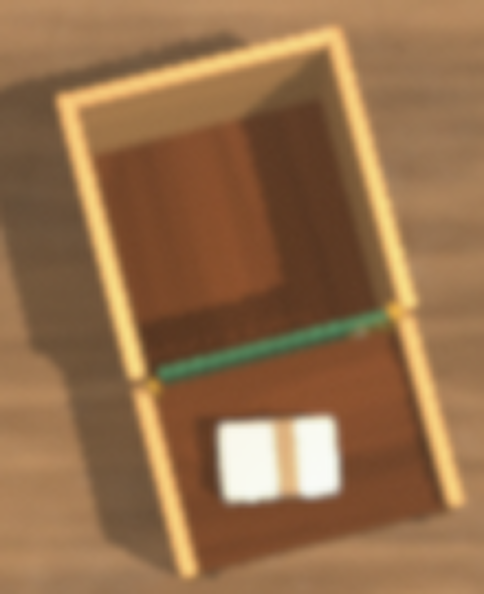

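The crop shows the box with the flap closed and the stack clear of both flap and rails. The sizes also check out: box 250x148 mm, stack 40x59 mm. Next I work out the first move.

```bash
cat >> h.py <<'E'
from scipy.spatial.transform import Rotation as Ro
O=np.array([.5668,-.1532]);YAW=.2313
PHI=np.radians(-22)
def w(b): 
    k,s=np.cos(YAW),np.sin(YAW);return O+[b[0]*k-b[1]*s,b[0]*s+b[1]*k]
def centre(A): return w(np.array(A)-.0555*np.array([np.cos(PHI),np.sin(PHI)]))
def plan(s,xy,z,yaw):
    Rc=Ro.from_euler('xyz',s["tool_rot"]);Rt=Ro.from_euler('xyz',[-np.pi/2,0,yaw])
    return Rc.inv().apply(np.r_[xy,z]-s["tool_pos"])*100,(Rc.inv()*Rt).as_rotvec()
E
python3 - <<'E'
from h import *; from cell import status
c=np.load("top0.npz");P=cloud(c)
q=P[30:95:6,300:345:20];print(q.round(3).reshape(-1,3))
s=status.observe();yaw=YAW+PHI-np.pi/2
for A,z in(((-.02,-.033),.2),((-.02,-.033),.066)):
    xy=centre(A);print(xy,*[np.round(k,3) for k in plan(s,xy,z,yaw)])
E
```

```text
[[ 0.935 -0.119 -0.005]
 [ 0.806 -0.16   0.236]
 [ 0.806 -0.198  0.234]
 [ 0.917 -0.119  0.   ]
 [ 0.796 -0.16   0.233]
 [ 0.796 -0.198  0.232]
 [ 0.901 -0.118  0.001]
 [ 0.783 -0.16   0.234]
 [ 0.783 -0.198  0.234]
 [ 0.777 -0.121  0.223]
 [ 0.771 -0.159  0.234]
 [ 0.772 -0.198  0.231]
 [ 0.766 -0.121  0.222]
 [ 0.765 -0.159  0.222]
 [ 0.764 -0.198  0.222]
 [ 0.748 -0.121  0.234]
 [ 0.748 -0.159  0.234]
 [ 0.747 -0.197  0.233]
 [ 0.737 -0.12   0.233]
 [ 0.735 -0.158  0.234]
 [ 0.735 -0.196  0.235]
 [ 0.734 -0.12   0.212]
 [ 0.734 -0.159  0.209]
 [ 0.735 -0.198  0.206]
 [ 0.734 -0.119  0.181]
 [ 0.736 -0.16   0.176]
 [ 0.735 -0.2    0.177]
 [ 0.793 -0.116  0.001]
 [ 0.792 -0.165 -0.   ]
 [ 0.79  -0.215  0.003]
 [ 0.778 -0.116 -0.001]
 [ 0.777 -0.165 -0.   ]
 [ 0.776 -0.214  0.001]]
[ 0.5000432 -0.1814656] [-41.757   2.646 -19.512] [ 1.000e-03 -1.098e+00 -1.000e-03]
[ 0.5000432 -0.1814656] [-41.755  16.046 -19.493] [ 1.000e-03 -1.098e+00 -1.000e-03]
```

```bash
python3 -m pendant '[[[-3.5,0.2,-1.6,0,-0.09,0,9.18],[-7,0.4,-3.2,0,-0.18,0,9.18],[-10.5,0.6,-4.9,0,-0.28,0,9.18],[-14,0.8,-6.5,0,-0.37,0,9.18],[-17.5,1.1,-8.2,0,-0.46,0,9.18],[-21,1.3,-9.8,0,-0.55,0,9.18],[-24.5,1.5,-11.4,0,-0.64,0,9.18],[-28,1.7,-13,0,-0.74,0,9.18],[-31.5,2,-14.7,0,-0.83,0,9.18],[-35,2.2,-16.3,0,-0.92,0,9.18],[-38.5,2.4,-18,0,-1.01,0,9.18],[-40.5,2.5,-19,0,-1.07,0,9.18],[-41.8,2.6,-19.5,0,-1.098,0,9.18],[-41.8,2.6,-19.5,0,-1.098,0,9.18],[-41.8,2.6,-19.5,0,-1.098,0,9.18],[-41.8,2.6,-19.5,0,-1.098,0,9.18]]]'
python3 - <<'E'
from h import *; from cell import status,viewer
s=status.observe();print(s["time"],s["tool_pos"],s["tool_rot"],s["opening"],s["qpos"])
print(*[np.round(k,3) for k in plan(s,centre((-.02,-.033)),.066,YAW+PHI-np.pi/2)])
for n in("wrist","side"):
    c=viewer.read_camera(n);np.savez(n+"1.npz",**c);cv2.imwrite(f"pics/{n}1.png",c["image"][:,:,::-1])
E
```

```text
time: 1.7
tool_pos: [0.4998, -0.1828, 0.2007]
tool_rot: [-1.571, -0.0, -1.726]
contact_force: [0.2, 0.3, 0.4]
opening: 0.092
1.7 [ 0.49983957 -0.18281884  0.20074912] [-1.57110839e+00 -3.16853095e-04 -1.72591469e+00] 0.09196300661274656 [-4.94444031e-01  3.77439874e-01  1.54568950e+00 -4.28981754e-04
  1.21865211e+00 -3.39177618e-01]
[-1.4100e-01  1.3475e+01  3.0000e-03] [ 0.    -0.002  0.   ]
```

View pics/wrist1.png

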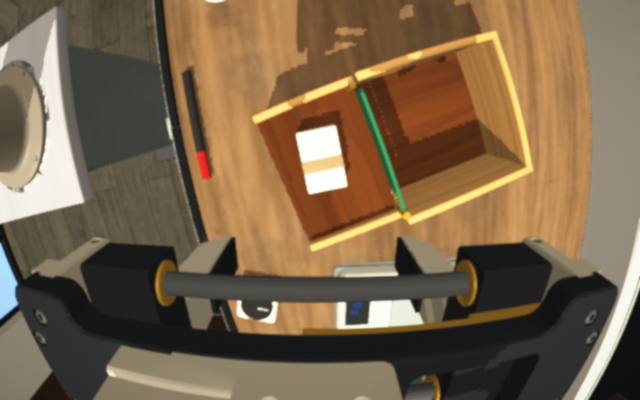

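The wrist view shows the stack at (322,160), the flap from (360,90) to (405,210), and the fingers at (205,290) and (430,290). I'll re-measure from this closer view.

```bash
cat >> h.py <<'E'
def wray(c,uv,z):
    T=np.array(c["camera_from_world"]);R,t=T[:3,:3],T[:3,3];o=-R.T@t
    uv=np.atleast_2d(uv).astype(float);a=np.c_[(uv[:,0]-c["cx"])/c["fx"],(uv[:,1]-c["cy"])/c["fy"]]
    r=np.linalg.norm(a,axis=1)+1e-9;k=np.sin(r)/r
    d=np.c_[a[:,0]*k,-a[:,1]*k,-np.cos(r)]@R
    return o+d*((z-o[2])/d[:,2])[:,None]
E
cat > w.py <<'E'
from h import *
import sys
c=np.load(sys.argv[1]);im=c["image"].astype(int);R,G,B=im[...,0],im[...,1],im[...,2]
g=((G>R+15)&(G>B)).astype(np.uint8);g[:, :340]=0;g[:,440:]=0;g[235:]=0
v,u=np.nonzero(g);p=wray(c,np.c_[u,v],.094);p=inbox(p,O,YAW)
print("flap box-frame x med/ y range",np.median(p[:,0]),p[:,1].min(),p[:,1].max(), np.polyfit(p[:,1],p[:,0],1))
m=((R>140)&(B>120)&(abs(R-B)<60)).astype(np.uint8);m[:110]=0;m[225:]=0;m[:,:280]=0;m[:,370:]=0
m=cv2.morphologyEx(m,cv2.MORPH_CLOSE,np.ones((21,21)))
v,u=np.nonzero(m);q=inbox(wray(c,np.c_[u,v],.081),O,YAW)
print("stack",cv2.minAreaRect((q*1000).astype(np.float32)))
for uv,z in(((494,33),.094),((531,170),.094),((312,249),.071),((254,120),.071)):print("corner",inbox(wray(c,uv,z),O,YAW))
E
python3 w.py wrist1.npz
```

```text
flap box-frame x med/ y range -0.0011091274286093313 -0.05198527778866225 0.06555195306489871 [-0.01105826 -0.00105237]
stack ((-54.11873245239258, 18.181236267089844), (59.06449508666992, 37.99674606323242), 79.09088134765625)
corner [[0.14566392 0.07748523]]
corner [[ 0.14668488 -0.06499716]]
corner [[-0.09753644 -0.06475524]]
corner [[-0.09825178  0.07562154]]
```

```bash
python3 -m pendant '[[[-0.2,1,-0.1,0,0,0,9.18],[-0.3,2.5,-0.1,0,0,0,9.18],[-0.3,4.5,-0.1,0,0,0,9.18],[-0.3,6.5,-0.1,0,0,0,9.18],[-0.3,8.5,-0.1,0,0,0,9.18],[-0.3,10.3,-0.1,0,0,0,9.18],[-0.3,11.8,-0.1,0,0,0,9.18],[-0.3,12.8,-0.1,0,0,0,9.18],[-0.3,13.2,-0.1,0,0,0,9.18],[-0.3,13.4,-0.1,0,0,0,9.18],[-0.3,13.4,-0.1,0,0,0,9.18],[-0.3,13.4,-0.1,0,0,0,9.18]]]'
python3 - <<'E'
from h import *; from cell import status,viewer
s=status.observe()
d=inbox(s["tool_pos"],O,YAW);e=.0555*np.array([np.cos(PHI),np.sin(PHI)]);print("A",d+e,"B",d-e,s["tool_pos"][2],s["contact_force"])
k=Ro.from_euler('xyz',s["tool_rot"]).inv();print("10cm box x in tool",k.apply([np.cos(YAW)*10,np.sin(YAW)*10,0]))
a=[]
for n in("wrist","side"):
    c=viewer.read_camera(n);np.savez(n+"2.npz",**c);im=c["image"][:,:,::-1]
    a.append(im[:, :] if n=="wrist" else cv2.resize(im[150:260,170:410],(640,293),interpolation=2))
cv2.imwrite("pics/d2.png",cv2.resize(np.vstack(a),(554,600)))
E
```

```text
time: 3.0
tool_pos: [0.5004, -0.179, 0.0673]
tool_rot: [-1.57, -0.001, -1.724]
contact_force: [-0.1, -0.5, 0.2]
opening: 0.0918
A [-0.01907065 -0.03068337] B [-0.12198806  0.01089797] 0.06730238487014047 [-0.08207144 -0.47452591  0.15275492]
10cm box x in tool [-3.74971097e+00  9.10731514e-03  9.27036055e+00]
```

View pics/d2.png

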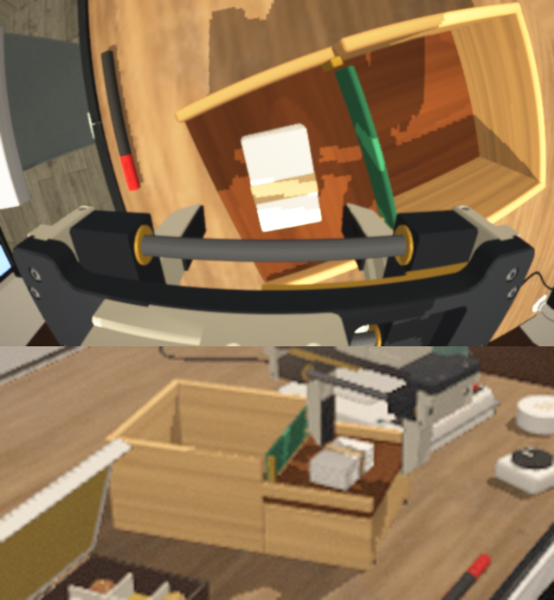

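The front finger is just ahead of the closed flap and the rear finger is behind the stack, with nothing touching. Now I open the flap while the rear finger comes up to just short of the stack.

```bash
python3 -m pendant '[[[-0.15,0,0.37,0,0,0,9.18],[-0.3,0,0.74,0,0,0,9.18],[-0.45,0,1.11,0,0,0,9.18],[-0.6,0,1.48,0,0,0,9.18],[-0.75,0,1.85,0,0,0,9.18],[-0.9,0,2.22,0,0,0,9.18],[-1.05,0,2.6,0,0,0,9.18],[-1.2,0,2.97,0,0,0,9.18],[-1.2,0,2.97,0,0,0,9.18],[-1.2,0,2.97,0,0,0,9.18]]]'
python3 - <<'E'
from h import *; from cell import status,viewer
s=status.observe()
d=inbox(s["tool_pos"],O,YAW);e=.0555*np.array([np.cos(PHI),np.sin(PHI)]);print("A",d+e,"B",d-e,s["tool_pos"][2],s["contact_force"])
c=viewer.read_camera("wrist");np.savez("wrist3.npz",**c);cv2.imwrite("pics/w3.png",c["image"][:,:,::-1])
E
```

```text
time: 4.1
tool_pos: [0.5312, -0.1708, 0.0664]
tool_rot: [-1.571, 0.001, -1.723]
contact_force: [-2.6, 2.5, -0.3]
opening: 0.0917
A [ 0.01271566 -0.02979792] B [-0.09020175  0.01178341] 0.06641320933705168 [-2.56985565  2.46325165 -0.34880333]
```

View pics/w3.png

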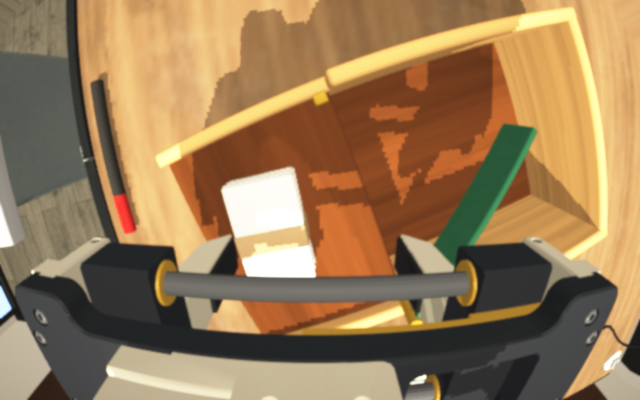

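The flap is about 60° open, its edge at (520,130), held by the front finger. The stack's left edge at (235,250) is a few mm ahead of the rear finger. I'll push gently.

```bash
python3 -m pendant '[[[-0.08,0,0.19,0,0,0,9.18],[-0.15,0,0.37,0,0,0,9.18],[-0.23,0,0.56,0,0,0,9.18],[-0.3,0,0.74,0,0,0,9.18],[-0.38,0,0.93,0,0,0,9.18],[-0.45,0,1.11,0,0,0,9.18],[-0.53,0,1.3,0,0,0,9.18],[-0.6,0,1.48,0,0,0,9.18],[-0.68,0,1.67,0,0,0,9.18],[-0.75,0,1.85,0,0,0,9.18],[-0.83,0,2.04,0,0,0,9.18],[-0.9,0,2.22,0,0,0,9.18],[-0.98,0,2.41,0,0,0,9.18],[-1.05,0,2.6,0,0,0,9.18],[-1.13,0,2.78,0,0,0,9.18],[-1.2,0,2.97,0,0,0,9.18],[-1.28,0,3.15,0,0,0,9.18],[-1.35,0,3.34,0,0,0,9.18],[-1.35,0,3.34,0,0,0,9.18]]]'
python3 - <<'E'
from h import *; from cell import status,viewer
s=status.observe()
d=inbox(s["tool_pos"],O,YAW);e=.0555*np.array([np.cos(PHI),np.sin(PHI)]);print("A",d+e,"B",d-e,s["tool_pos"][2],s["contact_force"])
a=[]
for n in("wrist","side"):
    c=viewer.read_camera(n);im=c["image"][:,:,::-1]
    a.append(im if n=="wrist" else cv2.resize(im[150:260,170:410],(640,293),interpolation=2))
cv2.imwrite("pics/d4.png",cv2.resize(np.vstack(a),(554,600)))
E
```

```text
time: 6.05
tool_pos: [0.5668, -0.1631, 0.0668]
tool_rot: [-1.57, -0.0, -1.724]
contact_force: [-1.4, 1.2, 0.5]
opening: 0.0919
A [ 0.04913405 -0.03044788] B [-0.05378335  0.01113345] 0.06675242736845464 [-1.35716966  1.22770144  0.46439576]
```

View pics/d4.png

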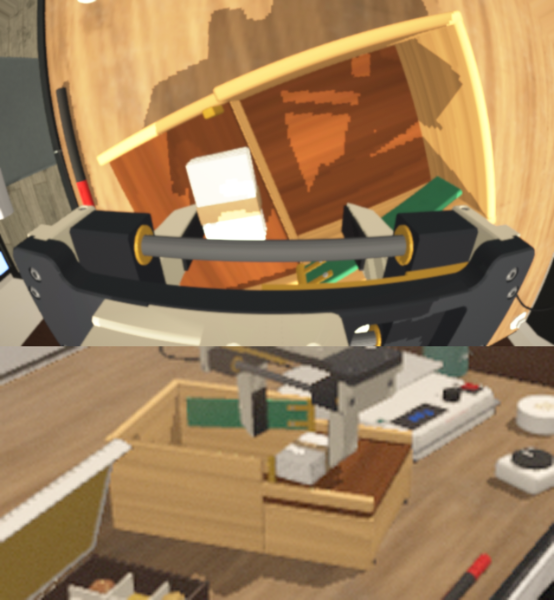

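The stack is at (225,195) near the sill, square and clear of the flap, which is nearly fully open. I'll continue pushing.

```bash
python3 -m pendant '[[[-0.08,0,0.19,0,0,0,9.18],[-0.15,0,0.37,0,0,0,9.18],[-0.23,0,0.56,0,0,0,9.18],[-0.3,0,0.74,0,0,0,9.18],[-0.38,0,0.93,0,0,0,9.18],[-0.45,0,1.11,0,0,0,9.18],[-0.53,0,1.3,0,0,0,9.18],[-0.6,0,1.48,0,0,0,9.18],[-0.68,0,1.67,0,0,0,9.18],[-0.75,0,1.85,0,0,0,9.18],[-0.83,0,2.04,0,0,0,9.18],[-0.9,0,2.22,0,0,0,9.18],[-0.98,0,2.41,0,0,0,9.18],[-1.05,0,2.6,0,0,0,9.18],[-1.13,0,2.78,0,0,0,9.18],[-1.2,0,2.97,0,0,0,9.18],[-1.28,0,3.15,0,0,0,9.18],[-1.35,0,3.34,0,0,0,9.18],[-1.35,0,3.34,0,0,0,9.18]]]'
python3 - <<'E'
from h import *; from cell import status,viewer
s=status.observe()
d=inbox(s["tool_pos"],O,YAW);e=.0555*np.array([np.cos(PHI),np.sin(PHI)]);print("A",d+e,"B",d-e,s["tool_pos"][2],s["contact_force"])
a=[]
for n in("wrist","side"):
    c=viewer.read_camera(n);im=c["image"][:,:,::-1]
    a.append(im if n=="wrist" else cv2.resize(im[150:260,170:410],(640,293),interpolation=2))
cv2.imwrite("pics/d5.png",cv2.resize(np.vstack(a),(554,600)))
E
```

```text
time: 8.05
tool_pos: [0.6018, -0.1549, 0.0667]
tool_rot: [-1.57, -0.0, -1.724]
contact_force: [0.2, 1.6, -0.5]
opening: 0.0921
A [ 0.08509622 -0.03043778] B [-0.01782119  0.01114355] 0.06668255537962359 [ 0.19913981  1.5511431  -0.4563009 ]
```

View pics/d5.png

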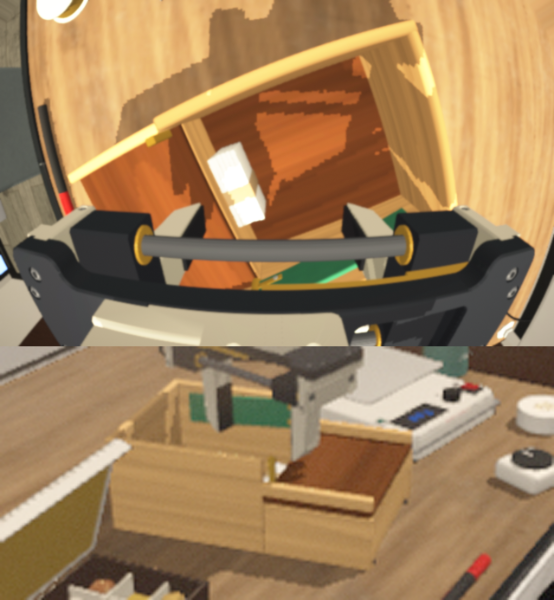

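The stack is past the sill but may be standing on edge against the sill wall. I'll check its height from the depth image.

Run:
```python
from h import *; from cell import viewer,status
c=viewer.read_camera("wrist");T=np.array(c["camera_from_world"]);R,t=T[:3,:3],T[:3,3]
v,u=np.mgrid[:400,:640];a=(u-c["cx"])/c["fx"];b=(v-c["cy"])/c["fy"];r=np.hypot(a,b)+1e-9;k=np.tan(r)/r;z=c["range_z"]
P=(np.stack([a*k*z,-b*k*z,-z],-1)-t)@R
im=c["image"].astype(int);m=(im[...,2]>110)&(im[...,0]>120)&(abs(im[...,0]-im[...,2])<60)&(z>0);m[:150]=0;m[270:]=0;m[:,:225]=0;m[:,320:]=0
q=P[m];bx=np.c_[inbox(q,O,YAW),q[:,2]]
print(m.sum(),np.percentile(bx,[2,10,50,90,98],axis=0).round(4))
s=(bx[:,2]>.05);print("high",s.sum())
cv2.imwrite("pics/d6.png",cv2.resize(c["image"][120:300,190:430,::-1],None,fx=2.5,fy=2.5,interpolation=2))
```

```text
3424 [[ 0.0011 -0.0145  0.0069]
 [ 0.0053 -0.0095  0.0213]
 [ 0.0157  0.0191  0.0419]
 [ 0.0235  0.0388  0.0431]
 [ 0.0239  0.0415  0.0438]]
high 40
```

View pics/d6.png

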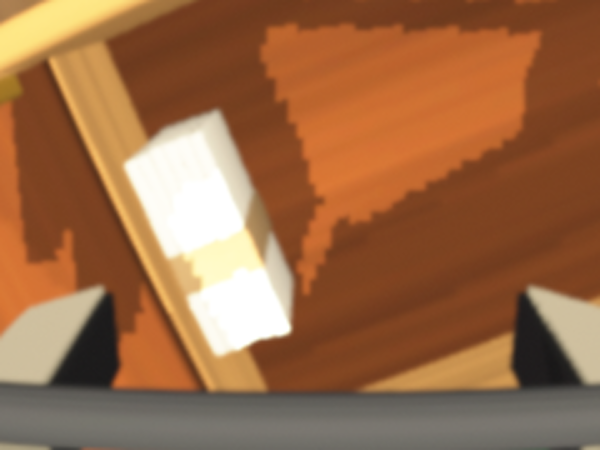

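The stack stands on its long edge on the bin floor with its top at 44 mm, fully inside and well below the flap's lower edge (63 mm). I'll back out along the same line.

```bash
python3 -m pendant '[[[0.22,0,-0.56,0,0,0,9.18],[0.45,0,-1.11,0,0,0,9.18],[0.67,0,-1.67,0,0,0,9.18],[0.9,0,-2.22,0,0,0,9.18],[1.12,0,-2.78,0,0,0,9.18],[1.35,0,-3.34,0,0,0,9.18],[1.57,0,-3.9,0,0,0,9.18],[1.8,0,-4.45,0,0,0,9.18],[2.02,0,-5,0,0,0,9.18],[2.25,0,-5.56,0,0,0,9.18],[2.47,0,-6.12,0,0,0,9.18],[2.7,0,-6.67,0,0,0,9.18],[2.92,0,-7.23,0,0,0,9.18],[3.15,0,-7.8,0,0,0,9.18],[3.37,0,-8.35,0,0,0,9.18],[3.6,0,-8.9,0,0,0,9.18],[3.8,0,-9.4,0,0,0,9.18],[3.95,0,-9.8,0,0,0,9.18],[3.95,0,-9.8,0,0,0,9.18]]]' && python3 -m pendant '[[[0,-0.5,0,0,0,0,9.18],[0,-2,0,0,0,0,9.18],[0,-4,0,0,0,0,9.18],[0,-6.5,0,0,0,0,9.18],[0,-9,0,0,0,0,9.18],[0,-11,0,0,0,0,9.18],[0,-13,0,0,0,0,9.18],[0,-14,0,0,0,0,9.18],[0,-14,0,0,0,0,9.18],[0,-14,0,0,0,0,9.18]]]'
python3 - <<'E'
from h import *; from cell import status,viewer
c=viewer.read_camera("wrist");np.savez("wrist7.npz",**c)
b=viewer.read_camera("top");d=np.load("top0.npz")
cv2.imwrite("pics/d7.png",cv2.resize(np.vstack([c["image"],np.hstack([cv2.resize(k["image"][90:290,240:500],(320,246)) for k in(d,b)])])[:,:,::-1],(594,600)))
E
python3 w.py wrist7.npz | head -1
```

```text
time: 10.1
tool_pos: [0.4982, -0.1794, 0.0669]
tool_rot: [-1.57, -0.0, -1.724]
contact_force: [0.4, 0.2, 0.1]
opening: 0.0918
time: 11.1
tool_pos: [0.4983, -0.1788, 0.2061]
tool_rot: [-1.571, 0.0, -1.724]
contact_force: [-0.2, -0.3, -1.1]
opening: 0.0918
flap box-frame x med/ y range -0.0011596711902372575 -0.05168084144362239 0.06574605488065549 [-0.01042919 -0.00110922]
```

View pics/d7.png

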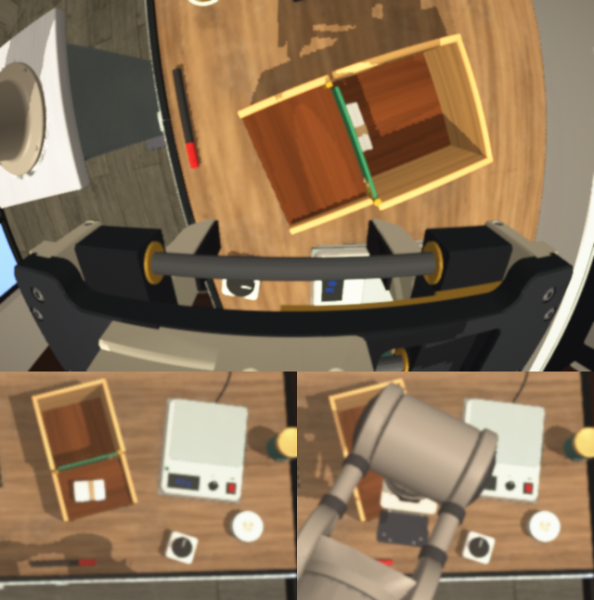

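The flap is closed along the same measured line as at the start, the stack is in the bin behind it at (358,125), and the robot is clear. The bystanders are where they were.

```bash
python3 -c "
from cell import robot
print(robot.hand_in())"
```

```text
the job is handed in; nothing more can be done
None
```

The card stack is in the drop box, the flap has closed behind it, and the job is handed in at about 11 s on the robot's clock.

- **Posting:** The front finger pushed the flap open and held it while the rear finger pushed the stack along the ledge and over the sill at about 20 mm/s. The stack was never pinched or lifted. The pictures during the push showed it clear of the flap, and the wrist force readings between moves stayed below about 4 N.
- **After backing out:** The last pictures put the flap on the same line as at the start, and the arm was clear at 0.2 m. The timer and marker looked unmoved. I did not measure the bystanders, and I never identified or separately checked the ribbon spool.
- **How it landed:** The stack stands on its long edge on the bin floor instead of lying flat. The wrist camera's depth put its top at about 44 mm, below the flap's lower edge at 63 mm.
- **Disagreement:** The top and wrist views differed by about 4 mm on the stack's sideways position. I aimed between the two, which was enough for the push.

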